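# Sort stripped validator parts into the stock trays

### The job

Sort the five reusable parts lying on the mat - two amber signal bulbs, two brass thumb screws and the black lamp socket - into the grey stock trays: each goes into the open compartment of the tray that shows a sample of its kind, down on the compartment's floor, not on top of another part. Lay the bulbs flat, stand the socket on its base, and put the bulbs and the socket down gently rather than dropping them. Leave the white gear wheel and the small steel bracket where they lie.

Things in the scene. Friction and masses are not known exactly. Their poses are not given: they have to be found in the camera images.
- bulb_a_mid (a point): First of two alike loose parts: LED signal bulb 66 mm long lying on the mat, axis level. Along its x: brass bayonet cap (22 mm dia.) -33 to -12, 8-sided aluminium collar (30 mm across flats) -12 to +12, amber dome (26 mm dia.) +12 to +33. Point: on the axis amid the collar, 15 mm above its support. It lies on a collar flat; two upright flats at y = +-15 mm are the grip. 43 to 77 g.
- bulb_b_mid (a point): Second of two alike loose parts: LED signal bulb 66 mm long lying on the mat, axis level. Along its x: brass bayonet cap (22 mm dia.) -33 to -12, 8-sided aluminium collar (30 mm across flats) -12 to +12, amber dome (26 mm dia.) +12 to +33. Point: on the axis amid the collar, 15 mm above its support. It lies on a collar flat; two upright flats at y = +-15 mm are the grip. 43 to 77 g.
- screw_a_mid (a point): First of two alike loose parts: brass thumb screw standing on its head, thread up, 40 mm tall. Knurled head 29 mm dia. and 13 mm high at the bottom, then a shoulder 18 mm dia., 5 mm high, then the 10 mm thread. Point: on the axis half-way up, 20 mm above its support; z up along the axis. Grip it low, by the head. 65 to 116 g.
- screw_b_mid (a point): Second of two alike loose parts: brass thumb screw standing on its head, thread up, 40 mm tall. Knurled head 29 mm dia. and 13 mm high at the bottom, then a shoulder 18 mm dia., 5 mm high, then the 10 mm thread. Point: on the axis half-way up, 20 mm above its support; z up along the axis. Grip it low, by the head. 65 to 116 g.
- socket_a_mid (a point): Loose black bakelite bayonet lamp socket standing on its base, 46 mm tall: flange 46 mm dia., 4 mm high, then a round body 40 mm dia. with a brass-lined 23 mm mouth on top. Point: on the axis half-way up, 23 mm above its support; z up along the axis. Grip the body above the flange (two tiny terminal heads low on it are look only). 57 to 103 g.
- bulb_tray_in (a point): Bulb tray: low fixed light grey tray with a sample amber bulb (30 mm high). Point: centre of its open compartment's floor, 3 mm above the mat; z up, x toward the sample shelf. Compartment inside 104 mm (x) by 152 mm (y), walls 4 mm thick rising 11 mm above this floor. The shelf (x = 56 to 102 mm, floor +5 mm, sample fixed on its middle) is not for parts. Trays differ only in sample; places and yaw vary.
- screw_tray_in (a point): Screw tray: low fixed light grey tray with a sample brass thumb screw (40 mm high). Point: centre of its open compartment's floor, 3 mm above the mat; z up, x toward the sample shelf. Compartment inside 104 mm (x) by 152 mm (y), walls 4 mm thick rising 11 mm above this floor. The shelf (x = 56 to 102 mm, floor +5 mm, sample fixed on its middle) is not for parts. Trays differ only in sample; places and yaw vary.
- socket_tray_in (a point): Socket tray: low fixed light grey tray with a sample black lamp socket (46 mm high). Point: centre of its open compartment's floor, 3 mm above the mat; z up, x toward the sample shelf. Compartment inside 104 mm (x) by 152 mm (y), walls 4 mm thick rising 11 mm above this floor. The shelf (x = 56 to 102 mm, floor +5 mm, sample fixed on its middle) is not for parts. Trays differ only in sample; places and yaw vary.
- gear_mid (a point): Bystander among the parts, to be left: loose white plastic gear wheel lying flat, 41 mm diameter, 8 mm thick, hub up to 14 mm. Point: on its axis, 7 mm above the mat. (The mat's top is at z = 0.003 everywhere.)
- bracket_mid (a point): Bystander among the parts, to be left: loose steel angle bracket, base plate 36 mm (x) by 26 mm (y), 3 mm thick, with an upright flange 25 mm high at its +x end. Point: over the middle of the base plate, 12 mm above the mat.
Not all that is in view belongs to the job. What is shaped like the part that bears bulb_b_mid but purple is not meant. What is shaped like the part that bears screw_a_mid but blue is not meant.

How it is judged (in metres and radians):
At the end, for the whole second after the job is handed in: Each part's centre within 48 mm (x) and 72 mm (y) of the centre of its kind's compartment and above its floor by under 20 mm (bulbs), 25 mm (screws), 27 mm (socket); bulbs level within 0.2 rad, socket upright within 0.15 rad; all released, at rest (x of bulb_a_mid in the frame of bulb_tray_in between -0.048 and 0.048 m and y of bulb_a_mid in the frame of bulb_tray_in between -0.072 and 0.072 m and z of bulb_a_mid in the frame of bulb_tray_in between 0 and 0.02 m and linear speed of each of bulb_a, bulb_b, screw_a, screw_b, socket_a below 0.02 m/s and angular speed of each of bulb_a, bulb_b, screw_a, screw_b, socket_a below 0.3 rad/s and contact force between the fingers and bulb_a below 0.05 N and angle between bulb_a_mid's own x axis and vertical between 1.37 and 1.77 rad and x of bulb_b_mid in the frame of bulb_tray_in between -0.048 and 0.048 m and y of bulb_b_mid in the frame of bulb_tray_in between -0.072 and 0.072 m and z of bulb_b_mid in the frame of bulb_tray_in between 0 and 0.02 m and contact force between the fingers and bulb_b below 0.05 N and angle between bulb_b_mid's own x axis and vertical between 1.37 and 1.77 rad and x of screw_a_mid in the frame of screw_tray_in between -0.048 and 0.048 m and y of screw_a_mid in the frame of screw_tray_in between -0.072 and 0.072 m and z of screw_a_mid in the frame of screw_tray_in between 0 and 0.025 m and contact force between the fingers and screw_a below 0.05 N and x of screw_b_mid in the frame of screw_tray_in between -0.048 and 0.048 m and y of screw_b_mid in the frame of screw_tray_in between -0.072 and 0.072 m and z of screw_b_mid in the frame of screw_tray_in between 0 and 0.025 m and contact force between the fingers and screw_b below 0.05 N and x of socket_a_mid in the frame of socket_tray_in between -0.048 and 0.048 m and y of socket_a_mid in the frame of socket_tray_in between -0.072 and 0.072 m and z of socket_a_mid in the frame of socket_tray_in between 0 and 0.027 m and contact force between the fingers and socket_a below 0.05 N and angle between socket_a_mid's own z axis and vertical below 0.15 rad); the robot touches nothing.
It fails at once if a bulb is dropped (falls free of the fingers faster than 0.8 m/s, a drop of more than about 33 mm) (linear speed of bulb_a above 0.8 m/s and contact force between the fingers and bulb_a below 0.01 N).
It fails at once if a bulb is dropped (falls free of the fingers faster than 0.8 m/s, a drop of more than about 33 mm) (linear speed of bulb_b above 0.8 m/s and contact force between the fingers and bulb_b below 0.01 N).
It fails at once if the socket is dropped (falls free of the fingers faster than 0.8 m/s, a drop of more than about 33 mm) (linear speed of socket_a above 0.8 m/s and contact force between the fingers and socket_a below 0.01 N).
It fails at once if the white gear wheel is shifted by more than 20 mm (distance of gear_mid from where it was at the start of the episode above 0.02 m).
It fails at once if the steel bracket is shifted by more than 20 mm (distance of bracket_mid from where it was at the start of the episode above 0.02 m).
It also fails if it takes over 106 s, if anything falls off the work surface, if the arm or the gripper's body presses on something with over 40 N, if the wrist force passes 120 N, or if a joint passes its speed limit or range.

### The arm

A 6-joint arm with a two-finger parallel gripper is mounted at the origin on the work surface. World frame = base frame: x ahead of the robot, y to its left, z up, the work surface at z = 0. Lengths are in mm, angles in degrees, forces in N, time in s.
With the tool pointing down it reaches from about 275 to 725 mm from the base axis. Payload 5.6 kg.
Tool frame: the origin (TCP) lies at the centre of the arm's flange, where the gripper is bolted on; the fingertips stand 173 mm ahead of it and the grasp point (between the pads) lies 155 mm ahead of it (bot.tcp_to_tips is the distance from the TCP to the fingertips, in mm); y points along the fingers, z is the direction in which the jaws open and shut, and the axes are right-handed (so a half turn about y gives the same grasp; the last joint's range is limited). The gripper opens to 85 mm and grips with 20 to 120 N. Pads are 22 mm wide; open, the fingers measure 114 mm over their backs; the gripper's body (76 mm by 85 mm) begins 54 mm behind the grasp point. The pads swing forward as they close: fully open they stand 13 mm farther back than shut.
Start: joints at [83.342, 14.616, 6.199, 0, -81.583, -16.306], TCP at [214.558, 506.417, 404.683] pointing down, gripper open.
Joint ranges: [-168.99, 168.99], [-69.2, 112.95], [-62.41, 85.93], [-164.36, 98.24], [-168.68, -3.75], [-174.98, 174.98]. Speed limits (degrees/s): [147.25, 147.25, 180, 180, 180, 180].

### API

Orientations are given as a 3x3 rotation matrix whose columns are the frame's x, y, z axes.
In Python, from rig import bot, capture, job, outline_of, pinpoint gives the robot as it stands.
- The arm moves only by the tool servo_tool, never from a script. Its argument "motion" is a list of rows, each a list of 3 entries, a list of its own where there are three numbers: the turn, a rotation vector about the tool's x, y, z in degrees, then the shift along the tool's x, y, z in cm, then the finger opening in cm, from 0 to 8.54. A call has 1 to 8 rows; each row shifts and turns the commanded pose from where the row before left it, along the tool's axes as they then stand; what a row does not reach is not made up. A row lasts 1/8 s, in which the tool goes at most 62.5 mm and 10.7 degrees, less where a joint would pass 70% of its speed; a pose out of reach is approached as far as the arm can. A call with a gripper value outside its range is refused whole. The fingers move at their own pace and stop on an object; "force" is the grip in N (left out, the last holds). Time passes only in rows, so rows that do not move let the fingers close. It gives the time, the measured TCP pose, the force and the opening at its end, in the units of the state.
- bot.observe(): the state, without advancing time (a new reading comes with each control period).
- capture(name): name is "scene" or "top"; returns a dict with "image" (384x512x3 uint8, blue, green, red), "fx", "fy", "cx", "cy" (pixels), "R" (3x3) and "t" (3): a world point X has camera coordinates R X + t. Camera axes: x right, y down, z forward; pixel columns grow to the right and rows downward; lengths in mm; the calibration is good to about 2 mm. A picture is of the moment at which its call begins. There is no depth.
- job.close_job(): hands the job in, once; it reports no verdict.
Trained networks look in the newest picture that a camera, given by its name, has taken for a name from the list of things; names that differ only in an ending like _2 or _b are one class to them, and where a whole thing is asked for, a point or a joint stands for the part that bears it (a point fixed in the world has none). Each returns a list of dicts, best first, with "conf" (0 to 1); they miss things now and then, are a little off and sometimes report something else, mostly with a low value. They report only what shows in the picture. A call takes as long as a camera call. They do not tell look-alikes from the thing itself.
- outline_of(camera, target): "region" (384x512 bool, what is visible of it).
- pinpoint(camera, target): "centre" ([x, y, z] in mm, in the coordinates of the camera as it stood for that picture, good to about 4 mm: a listed point, or the origin of a listed thing).
The state is a dict: "clock": time; "joint_pos": joint angles; "qvel": joint speeds; "joint_efforts": joint torques, N m; "ee_pos": TCP position; "orientation": TCP orientation; "force": force on the tool from outside, world axes, zero at the start; "wrist_torque": the same for the moment, N m; "gripper_width": opening from 0.0 (shut) to 1.0 (fully open).
Only numpy, scipy, OpenCV 4.12 (cv2) and the standard library are available. Lean on these libraries where they do the work, as an engineer would, in place of code of your own. Each camera call takes 0.05 s, during which the arm holds its last target. There are 200 camera calls.

## Working session

There is one attempt and no reset: what is moved stays moved. The work goes in short steps, Python scripts to look and compute and a tool call to move; the robot and the scene stay as the last step left them, time stands still between calls to the robot, and variables do not carry over. Pictures are saved under pics/ and viewed, about 12 in all and at most 16, crops included, and the job is handed in when it is done.

Besides the shell and the picture viewer there is one more tool, called after "Request:" as name(argument=value, ...) on one line, values as JSON. servo_tool: Moves the arm, as the interface text tells. Its arguments: {"type":"object","properties":{"motion":{"type":"array","items":{"type":"array"}},"force":{"type":"number"}},"required":["motion"]}

```bash
mkdir -p pics
cat > h.py <<'E'
import numpy as np,cv2
from rig import bot,capture,job,outline_of,pinpoint
def world(c,p): return np.array(c["R"]).T@(np.array(p)-np.array(c["t"]))
def proj(c,X):
    p=np.array(c["R"])@np.array(X)+np.array(c["t"]); return c["fx"]*p[0]/p[2]+c["cx"],c["fy"]*p[1]/p[2]+c["cy"]
def ray(c,u,v,z):
    d=np.array(c["R"]).T@np.array([(u-c["cx"])/c["fx"],(v-c["cy"])/c["fy"],1]);o=-np.array(c["R"]).T@np.array(c["t"])
    return o+d*(z-o[2])/d[2]
E
cat > look.py <<'E'
from h import *
np.set_printoptions(precision=1,suppress=True)
s=bot.observe();print(s["clock"],s["ee_pos"],s["orientation"],s["gripper_width"],bot.tcp_to_tips)
for n in("top","scene"):
    c=capture(n);cv2.imwrite(f"pics/{n}0.png",cv2.resize(c["image"],None,fx=1.5,fy=1.5))
    print(n,"cam at",-np.array(c["R"]).T@np.array(c["t"]))
    for t in["bulb_a_mid","screw_a_mid","socket_a_mid","bulb_tray_in","screw_tray_in","socket_tray_in","gear_mid","bracket_mid"]:
        for d in pinpoint(n,t):
            w=world(c,d["centre"]);print(t,round(d["conf"],2),w,np.round(proj(c,w)))
E
python3 look.py
```

```text
0.0 [214.4 506.3 403.8] [[-0.9 -0.  -0.4]
 [ 0.4 -0.  -0.9]
 [-0.  -1.   0. ]] 1.0016672348060625 173.4
top cam at [407.   -5.  822.4]
bulb_a_mid 0.55 [430.4  54.3  17.6] [238. 246.]
screw_a_mid 0.56 [529.    7.4  22.4] [259. 204.]
screw_a_mid 0.4 [608.3 119.2  24.5] [213. 169.]
socket_a_mid 0.85 [426.  -66.6  30.5] [291. 250.]
bulb_tray_in 0.73 [ 498.  -358.8   10.8] [418. 221.]
screw_tray_in 0.59 [510.6 348.3   4.1] [116. 209.]
socket_tray_in 0.76 [646.2 -14.9   7.9] [270. 157.]
gear_mid 0.62 [648.1 -13.4   9.7] [269. 156.]
gear_mid 0.5 [ 521.8 -107.1   11.4] [309. 208.]
bracket_mid 0.45 [ 430.6 -159.9   15.2] [332. 249.]
scene cam at [893.5 359.6 895.8]
bulb_a_mid 0.68 [436.7  57.7  15.9] [294. 187.]
screw_a_mid 0.67 [609.3 127.6  22.2] [267. 258.]
screw_a_mid 0.53 [524.9   2.4  20.7] [249. 196.]
socket_a_mid 0.84 [427.5 -60.7  27.3] [258. 153.]
bulb_tray_in 0.69 [ 492.7 -353.7    4.6] [155. 111.]
screw_tray_in 0.91 [513.  349.6   5.2] [382. 297.]
screw_tray_in 0.63 [439.8  57.8  17.9] [293. 187.]
socket_tray_in 0.93 [645.5 -13.7   0.4] [207. 232.]
socket_tray_in 0.73 [509.1 349.8   6.3] [383. 296.]
gear_mid 0.73 [ 519.3 -101.3   11.8] [218. 171.]
bracket_mid 0.57 [ 426.6 -166.2    6.9] [226. 134.]
bracket_mid 0.57 [522.5   6.3  18.7] [252. 197.]
```

View pics/top0.png

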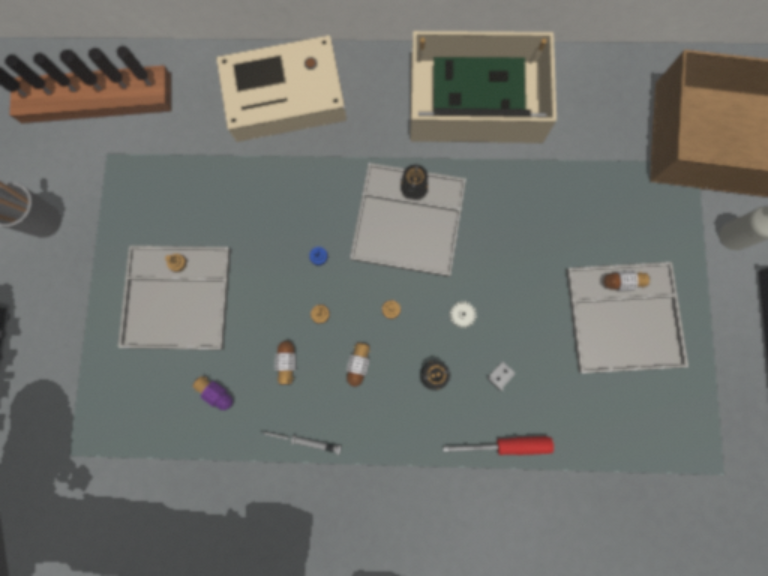

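View pics/scene0.png

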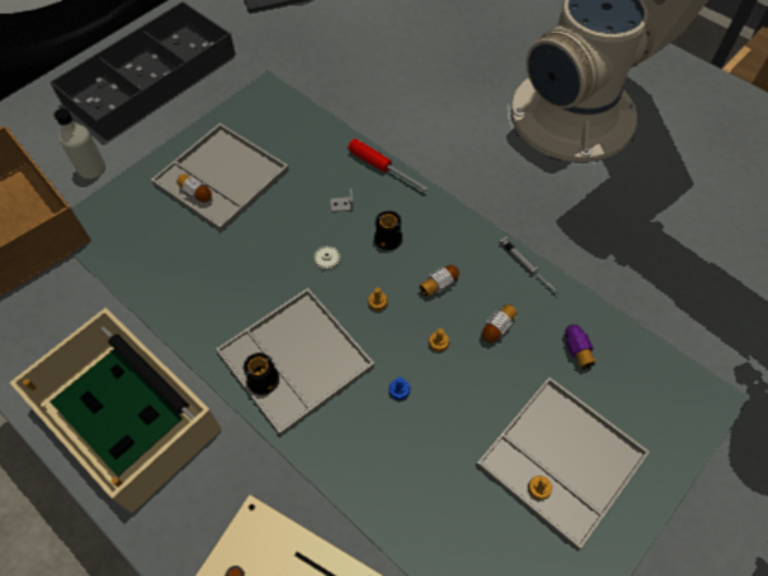

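Top view (768-wide scale): bulbs at (286,362) and (358,365), screws at (320,313) and (391,309), socket at (435,373), gear at (462,314), bracket at (502,376). The blue screw at (318,256) and the purple bulb at (213,393) are decoys. Trays: screw on the left, socket in the centre, bulb on the right. Next I refine positions by segmentation.

```bash
cat > seg.py <<'E'
from h import *
np.set_printoptions(precision=1,suppress=True)
G={"bulbL":(430,128,15),"bulbR":(432,55,15),"scr1":(519,102,8),"scr2":(526,4,8),"sock":(426,-64,46),"gear":(520,-104,11),"brk":(428,-163,5)}
for n in("top","scene"):
    c=capture(n);im=c["image"].astype(int);print(n,c["fx"])
    hsv=cv2.cvtColor(c["image"],cv2.COLOR_BGR2HSV)
    bg=np.median(im.reshape(-1,3)[::7],0)
    warm=(im[...,2]-im[...,0]>25)
    white=(im.min(2)>135)
    for k,(x,y,z) in G.items():
        if k[:4]=="bulb": z=15
        u,v=proj(c,(x,y,z)); 
        m=np.zeros(warm.shape,np.uint8);cv2.circle(m,(int(u),int(v)),24 if k[0]=='b' else 16,1,-1)
        q=(warm|white) if k[:4]=="bulb" else white if k in("gear","brk") else warm
        q=(q&(m>0)).astype(np.uint8)
        N,L,S,C=cv2.connectedComponentsWithStats(q,connectivity=8)
        if N<2: print(k,"none");continue
        i=1+np.argmin(np.linalg.norm(C[1:]-[u,v],axis=1)-S[1:,4]*.2)
        ys,xs=np.where(L==i)
        W=np.array([ray(c,a,b,z)[:2] for a,b in zip(xs,ys)]);mu=W.mean(0)
        w,V=np.linalg.eigh(np.cov((W-mu).T));a=V[:,1];p=(W-mu)@a
        col=np.array([im[b,a2,2]-im[b,a2,0] for a2,b in zip(xs,ys)])
        s=""
        if k[:4]=="bulb":
            wm=(~warm[ys,xs]);s=(W[wm].mean(0),"collar",wm.sum(),"mid",mu+a*(p.max()+p.min())/2)
        print(k,len(xs),mu,"axis deg",np.degrees(np.arctan2(a[1],a[0])),"ext",p.max()-p.min(),"bbox mid",(W.max(0)+W.min(0))/2,s)
c=capture("top");cv2.imwrite("pics/crop.png",cv2.resize(c["image"][150:280,170:360],None,fx=4,fy=4,interpolation=cv2.INTER_CUBIC))
# trays: corners of bright region
im=c["image"]
for t,(u,v) in{"screw":(117,209),"sock":(271,158),"bulb":(418,220)}.items():
    g=cv2.cvtColor(im,cv2.COLOR_BGR2GRAY);q=((cv2.cvtColor(im,cv2.COLOR_BGR2HSV)[...,1]<35)&(g>110)).astype(np.uint8)
    N,L,S,C=cv2.connectedComponentsWithStats(q);i=L[v,u];print(t,S[i])
    r=cv2.minAreaRect(np.argwhere(L==i)[:,::-1].astype(np.float32));B=np.array([ray(c,*p,10)[:2] for p in cv2.boxPoints(r)]);print(B.round().tolist(),B.mean(0),[np.linalg.norm(B[j]-B[j-1]) for j in(1,2)])
for n in("top","scene"):
    for t in("screw_tray_in","socket_tray_in","bulb_tray_in"):
        for d in outline_of(n,t)[:1]:print(n,t,d["conf"],d["region"].sum())
E
python3 seg.py
```

```text
top 350.4903058990633
bulbL 196 [430.1 165.2] axis deg -174.83012107754575 ext 44.14124329255452 bbox mid [429.8 165.8] (array([439.8, 166.1]), 'collar', np.int64(112), 'mid', array([429.8, 165.2]))
bulbR 268 [439.3  53.1] axis deg 169.0484841499024 ext 64.09089452267602 bbox mid [439.4  53.1] (array([438.3,  52.9]), 'collar', np.int64(114), 'mid', array([439.4,  53. ]))
scr1 132 [516.3 116.7] axis deg 162.2238190120543 ext 29.728188839295452 bbox mid [516.1 116.4] 
scr2 128 [526.    5.1] axis deg 161.89318971660504 ext 29.942401694550934 bbox mid [525.7   6. ] 
sock 88 [426.2 -63.5] axis deg -157.82483083958067 ext 27.93968564881716 bbox mid [426.7 -64.4] 
gear 234 [ 520.4 -107.1] axis deg 102.41712438735142 ext 39.734042096836426 bbox mid [ 520.7 -107. ] 
brk 148 [ 428.1 -166.5] axis deg 148.65326183247964 ext 34.932916714117695 bbox mid [ 426.9 -167.2] 
scene 457.2077660249449
bulbL 227 [435.5 164.8] axis deg -177.8086864748283 ext 71.0978233378928 bbox mid [435.4 166. ] (array([430.7, 163. ]), 'collar', np.int64(58), 'mid', array([435.4, 164.8]))
bulbR 197 [436.6  53.5] axis deg 
[... 519 characters left out ...]
19.5 -103.1] 
brk none
screw [  73  162   80   80 4797]
[[438.0, 443.0], [631.0, 455.0], [624.0, 268.0], [432.0, 264.0]] [531.3 357.3] [np.float64(193.55841158357137), np.float64(186.532320853891)]
sock [ 232  107   80   80 4349]
[[603.0, 77.0], [776.0, 53.0], [745.0, -121.0], [575.0, -91.0]] [674.6 -20.6] [np.float64(174.84987921377285), np.float64(176.11819800224976)]
bulb [   48   127   464   257 48718]
[[127.0, 457.0], [711.0, 535.0], [730.0, -592.0], [159.0, -534.0]] [431.7 -33.7] [np.float64(589.1282896066685), np.float64(1127.1582814759233)]
top socket_tray_in 0.85 4502
top bulb_tray_in 0.78 5065
scene screw_tray_in 0.96 6839
scene socket_tray_in 0.94 5395
scene bulb_tray_in 0.67 3456
```

View pics/crop.png

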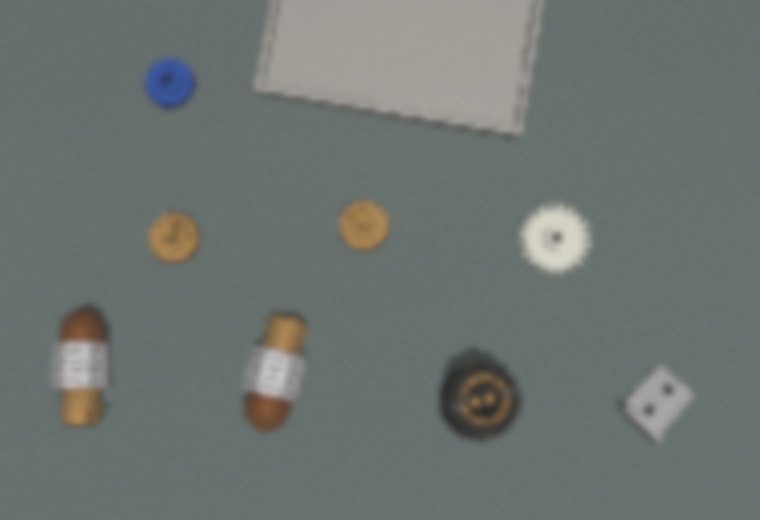

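```bash
cat > m.py <<'E'
from h import *
np.set_printoptions(precision=1,suppress=True)
c=capture("top")
for k,(x,y,z) in{"L collar":(81,364,18),"L dome":(83,322,18),"L cap":(80,413,18),"R collar":(274,374,18),"R cap":(288,328,18),"R dome":(266,412,18),"s1":(174,237,16),"s2":(364,225,16),"sock":(484,399,49),"gear":(556,238,10),"blue":(170,83,16)}.items():
    print(k,ray(c,170+x/4,150+y/4,z)[:2])
for k,P in{"screw":[(129,247),(229,247),(222,349),(119,347)],"sock":[(369,164),(466,178),(450,274),(351,258)],"bulb":[(569,267),(672,263),(687,368),(581,372)]}.items():
    B=np.array([ray(c,u/1.5,v/1.5,17)[:2] for u,v in P])
    ex=(B[0]+B[1]-B[2]-B[3])/2;L=np.linalg.norm(ex);ex/=L;ey=(B[0]+B[3]-B[1]-B[2])/2
    print(k,"yaw",np.degrees(np.arctan2(ex[1],ex[0])),np.degrees(np.arctan2(-ey[0],ey[1])),"L",L,np.linalg.norm(ey),"comp",B.mean(0)-25*ex)
E
python3 m.py
```

```text
L collar [439.8 163.5]
L dome [463.8 163.7]
L cap [412.2 162.4]
R collar [436.9  52.8]
R cap [463.2  45.7]
R dome [415.4  56.6]
s1 [514.4 113.9]
s2 [524.    3.6]
sock [425.  -64.2]
gear [ 519.7 -108.3]
blue [606.5 120.6]
screw yaw 0.7346903996375025 0.6982848829450528 L 160.53386228597276 160.56343374486173 comp [511.4 343.4]
sock yaw -8.76745261771532 -8.00248161497384 L 160.3505875004346 158.18521347986285 comp [647.5 -17. ]
bulb yaw 4.033541407420179 3.515777779399358 L 161.86676534004954 158.84233260799405 comp [ 495.8 -358.5]
```

```bash
cat > plan.py <<'E'
import sys
from h import *
# args: sequence of x,y,z,phi targets for TCP (pointing down, phi = heading of tool x); prints for each: turn about tool y (first), then shift in tool axes after the turn, cm
s=bot.observe();R=np.array(s["orientation"]);p=np.array(s["ee_pos"])
print("t",round(s["clock"],2),"p",p.round(1),"phi",np.degrees(np.arctan2(R[1,0],R[0,0])).round(1),"tilt",np.degrees(np.arccos(-R[2,1])).round(1),"grip",round(s["gripper_width"]*8.54,2),"F",np.round(s["force"],1))
ph=np.degrees(np.arctan2(R[1,0],R[0,0]))
for a in sys.argv[1:]:
    x,y,z,f=map(float,a.split(","));d=np.array([x,y,z])-p
    dt=(f-ph+180)%360-180;r=np.radians(f)
    X=np.array([np.cos(r),np.sin(r),0]);Y=np.array([0,0,-1.]);Z=np.cross(X,Y)
    sh=np.array([d@X,d@Y,d@Z])/10;n=int(np.ceil(np.linalg.norm(sh)/5.5))
    print(a,"turn y",round(-dt,1),"shift",sh.round(2),"in",n,"rows of",(sh/max(n,1)).round(3))
    p=np.array([x,y,z]);ph=f
E
python3 plan.py 438,164.5,260,181 438,164.5,178,181
```

```text
t 1.4 p [214.6 506.4 404.7] phi 157.0 tilt 0.0 grip 8.56 F [-0.8  0.2  0.5]
438,164.5,260,181 turn y -24.0 shift [-21.74  14.47  34.58] in 8 rows of [-2.718  1.808  4.322]
438,164.5,178,181 turn y -0.0 shift [0.  8.2 0. ] in 2 rows of [0.  4.1 0. ]
```

Request:
servo_tool(motion=[[[0, -8, 0], [0, 0, 0], 8.5], [[0, -8, 0], [0, 0, 0], 8.5], [[0, -8, 0], [0, 0, 0], 8.5], [[0, 0, 0], [-2.7, 1.8, 4.3], 8.5], [[0, 0, 0], [-2.7, 1.8, 4.3], 8.5], [[0, 0, 0], [-2.7, 1.8, 4.3], 8.5], [[0, 0, 0], [-2.7, 1.8, 4.3], 8.5], [[0, 0, 0], [-2.7, 1.8, 4.3], 8.5]], force=40)

```text
clock: 2.4
ee_pos: [354.1, 292.5, 314.4]
orientation: [[-1.0, 0.001, 0.019], [-0.019, 0.001, -1.0], [-0.001, -1.0, -0.001]]
force: [0.6, 0.5, 0.2]
gripper_width: 0.998
```

Request:
servo_tool(motion=[[[0, 0, 0], [-2.7, 1.8, 4.3], 6.5], [[0, 0, 0], [-2.7, 1.8, 4.3], 6.5], [[0, 0, 0], [-2.8, 1.9, 4.4], 6.5], [[0, 0, 0], [0, 0, 0], 6.5], [[0, 0, 0], [0, 0, 0], 6.5]])

```text
clock: 3.02
ee_pos: [437.9, 165.5, 259.9]
orientation: [[-1.0, 0.0, 0.017], [-0.017, 0.0, -1.0], [-0.0, -1.0, -0.0]]
force: [-0.8, 0.5, -0.3]
gripper_width: 0.758
```

```bash
python3 plan.py 438,164.5,178,181
python3 - <<'E'
from h import *
c=capture("scene");u,v=map(int,proj(c,(438,164,15)));cv2.imwrite("pics/a.png",cv2.resize(c["image"][max(v-75,0):v+45,max(u-75,0):u+75],None,fx=4,fy=4,interpolation=cv2.INTER_CUBIC))
E
```

```text
t 3.02 p [437.9 165.5 259.9] phi -179.0 tilt 0.0 grip 6.48 F [-0.8  0.5 -0.3]
438,164.5,178,181 turn y -0.0 shift [-0.01  8.19  0.1 ] in 2 rows of [-3.000e-03  4.097e+00  4.900e-02]
```

View pics/a.png

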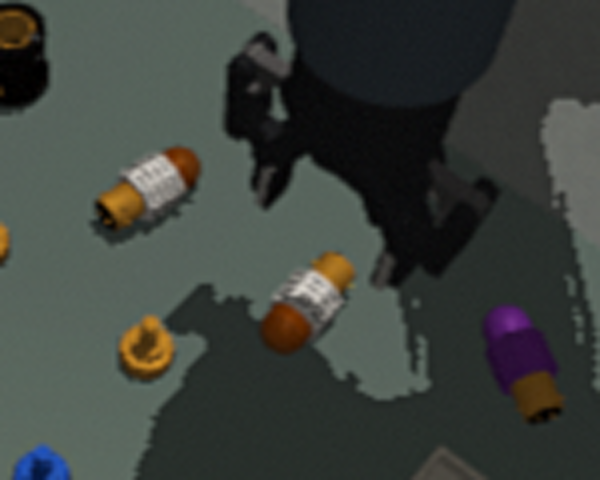

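The fingers straddle the left bulb, whose collar is at about (308,300). Motion tracks well, so I descend and grip.

Request:
servo_tool(motion=[[[0, 0, 0], [0, 4.1, 0.1], 6.5], [[0, 0, 0], [0, 4.1, 0], 6.5], [[0, 0, 0], [0, 0, 0], 6.5], [[0, 0, 0], [0, 0, 0], 2.5], [[0, 0, 0], [0, 0, 0], 2.5], [[0, 0, 0], [0, 0, 0], 2.5], [[0, 0, 0], [0, 0, 0], 2.5], [[0, 0, 0], [0, 0, 0], 2.5]])

```text
clock: 4.08
ee_pos: [438.5, 165.2, 179.7]
orientation: [[-1.0, 0.003, 0.019], [-0.019, 0.003, -1.0], [-0.004, -1.0, -0.003]]
force: [-1.7, 2.6, 6.7]
gripper_width: 0.34
```

```bash
python3 plan.py 438,164.5,268,181 498,-326.5,268,183.8 498,-326.5,182,183.8
```

```text
t 4.08 p [438.5 165.2 179.7] phi -178.9 tilt 0.2 grip 2.91 F [-1.7  2.6  6.7]
438,164.5,268,181 turn y 0.1 shift [ 0.05 -8.83  0.07] in 2 rows of [ 0.027 -4.416  0.033]
498,-326.5,268,183.8 turn y -2.8 shift [-2.73  0.   49.39] in 9 rows of [-0.304  0.     5.488]
498,-326.5,182,183.8 turn y -0.0 shift [0.  8.6 0. ] in 2 rows of [0.  4.3 0. ]
```

Request:
servo_tool(motion=[[[0, 0, 0], [0, -2.5, 0], 2.5], [[0, 0, 0], [0, -3, 0], 2.5], [[0, 0, 0], [0, -3.5, 0], 2.5], [[0, -2.8, 0], [0, 0, 0], 2.5], [[0, 0, 0], [0, 0, 3.0], 2.5], [[0, 0, 0], [-0.5, 0, 5.4], 2.5], [[0, 0, 0], [-0.5, 0, 5.5], 2.5], [[0, 0, 0], [-0.5, 0, 5.5], 2.5]])

```text
clock: 5.08
ee_pos: [465.8, -29.8, 268.8]
orientation: [[-0.998, 0.002, 0.068], [-0.068, 0.0, -0.998], [-0.002, -1.0, -0.0]]
force: [2.2, 0.3, -0.8]
gripper_width: 0.339
```

Request:
servo_tool(motion=[[[0, 0, 0], [-0.5, 0, 5.5], 2.5], [[0, 0, 0], [-0.4, 0, 5.5], 2.5], [[0, 0, 0], [0, 0, 5.5], 2.5], [[0, 0, 0], [0, 0, 5.5], 2.5], [[0, 0, 0], [0, 0, 5], 2.5], [[0, 0, 0], [0, 0, 2.5], 2.5], [[0, 0, 0], [0, 0, 0], 2.5]])

```text
clock: 5.95
ee_pos: [494.1, -323.6, 268.0]
orientation: [[-0.998, 0.001, 0.064], [-0.064, -0.0, -0.998], [-0.001, -1.0, 0.0]]
force: [-0.2, 0.4, -0.8]
gripper_width: 0.344
```

```bash
python3 plan.py 494,-326.5,190,183.8 494,-326.5,184,183.8
python3 - <<'E'
from h import *
c=capture("scene");u,v=map(int,proj(c,(495,-340,15)));cv2.imwrite("pics/b.png",cv2.resize(c["image"][max(v-75,0):v+60,max(u-75,0):u+75],None,fx=4,fy=4,interpolation=cv2.INTER_CUBIC))
E
```

```text
t 5.95 p [ 494.1 -323.6  268. ] phi -176.3 tilt 0.0 grip 2.94 F [-0.2  0.4 -0.8]
494,-326.5,190,183.8 turn y -0.1 shift [0.03 7.8  0.29] in 2 rows of [0.015 3.9   0.145]
494,-326.5,184,183.8 turn y -0.0 shift [0.  0.6 0. ] in 1 rows of [0.  0.6 0. ]
```

View pics/b.png

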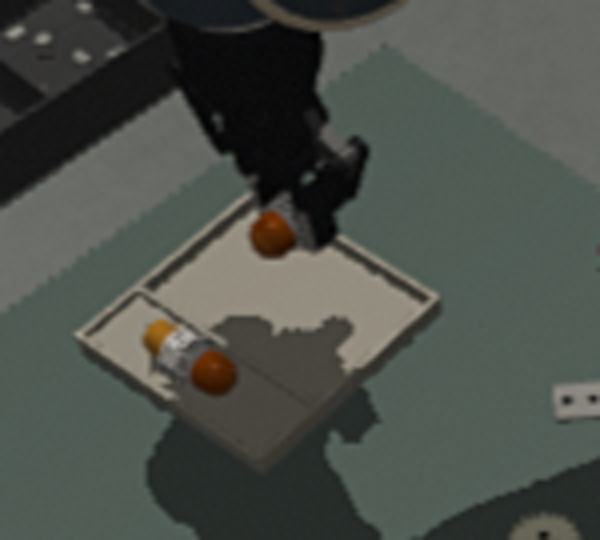

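The bulb is held level, with its dome at (271,235) above the compartment. Now lower it and release.

Request:
servo_tool(motion=[[[0, 0, 0], [0, 3.9, 0.1], 2.5], [[0, 0, 0], [0, 3.5, 0.1], 2.5], [[0, 0, 0], [0, 0.6, 0.1], 2.5], [[0, 0, 0], [0, 0.4, 0], 2.5], [[0, 0, 0], [0, 0, 0], 2.5], [[0, 0, 0], [0, 0, 0], 4.4], [[0, 0, 0], [0, 0, 0], 4.4], [[0, 0, 0], [0, 0, 0], 4.4]])

```text
clock: 7.0
ee_pos: [494.7, -325.0, 184.1]
orientation: [[-0.998, 0.001, 0.067], [-0.067, -0.0, -0.998], [-0.001, -1.0, 0.0]]
force: [-0.9, -0.3, -0.2]
gripper_width: 0.516
```

Request:
servo_tool(motion=[[[0, 0, 0], [0, -2, 0], 4.4], [[0, 0, 0], [0, -4, 0], 4.4], [[0, 0, 0], [0, -2.5, 0], 6.5]])

```text
clock: 7.38
ee_pos: [494.9, -325.1, 270.8]
orientation: [[-0.998, 0.002, 0.067], [-0.067, -0.001, -0.998], [-0.002, -1.0, 0.001]]
force: [0.2, 0.5, 0.1]
gripper_width: 0.716
```

```bash
python3 plan.py 437.5,53,265,168.7 437.5,53,181,168.7
```

```text
t 7.38 p [ 494.9 -325.1  270.8] phi -176.2 tilt 0.1 grip 6.12 F [0.2 0.5 0.1]
437.5,53,265,168.7 turn y 15.1 shift [ 13.04   0.58 -35.95] in 7 rows of [ 1.862  0.082 -5.136]
437.5,53,181,168.7 turn y -0.0 shift [0.  8.4 0. ] in 2 rows of [0.  4.2 0. ]
```

Request:
servo_tool(motion=[[[0, 7.5, 0], [0, 0, 0], 6.5], [[0, 7.6, 0], [0, 0, 0], 6.5], [[0, 0, 0], [1.8, 0.1, -5.1], 6.5], [[0, 0, 0], [1.8, 0.1, -5.1], 6.5], [[0, 0, 0], [1.9, 0.1, -5.1], 6.5], [[0, 0, 0], [1.9, 0.1, -5.2], 6.5], [[0, 0, 0], [1.9, 0.1, -5.2], 6.5], [[0, 0, 0], [1.9, 0.1, -5.2], 6.5]])

```text
clock: 8.38
ee_pos: [444.7, 1.6, 263.0]
orientation: [[-0.981, 0.001, -0.195], [0.195, 0.0, -0.981], [-0.001, -1.0, -0.0]]
force: [1.3, 0.5, -0.4]
gripper_width: 0.767
```

Request:
servo_tool(motion=[[[0, 0, 0], [1.8, 0, -5.0], 6.5], [[0, 0, 0], [0, 0, 0], 6.5], [[0, 0, 0], [0, 0, 0], 6.5]])

```text
clock: 8.75
ee_pos: [437.2, 52.6, 262.8]
orientation: [[-0.981, 0.0, -0.195], [0.195, -0.0, -0.981], [-0.0, -1.0, 0.0]]
force: [0.6, -0.4, -0.0]
gripper_width: 0.762
```

```bash
python3 plan.py 437.5,53,181,168.7
python3 - <<'E'
from h import *
c=capture("scene");im=c["image"]
def crop(x,y,a=60):
    u,v=map(int,proj(c,(x,y,15)));return cv2.resize(im[max(v-a,0):max(v-a,0)+2*a,max(u-a,0):max(u-a,0)+2*a],(390,390),interpolation=cv2.INTER_CUBIC)
cv2.imwrite("pics/c.png",np.hstack([crop(437,53),crop(495,-340)]))
E
```

```text
t 8.75 p [437.2  52.6 262.8] phi 168.8 tilt 0.0 grip 6.5 F [ 0.6 -0.4 -0. ]
437.5,53,181,168.7 turn y 0.1 shift [-0.02  8.18 -0.05] in 2 rows of [-0.009  4.091 -0.025]
```

View pics/c.png

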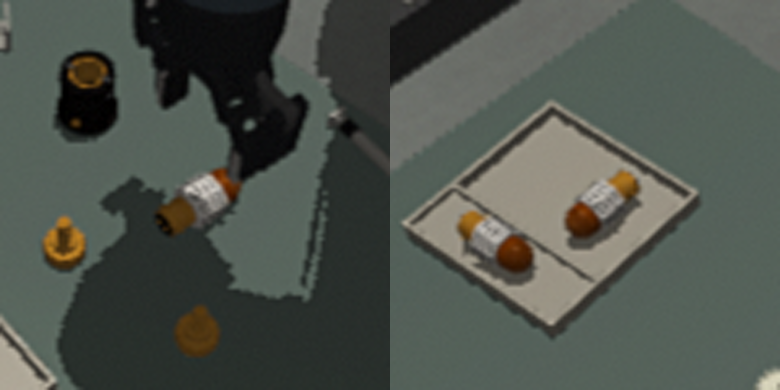

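The first bulb lies flat in the open compartment (right panel, about (600,208)). The second bulb sits under the gripper, so I grip it.

Request:
servo_tool(motion=[[[0, 0, 0], [0, 4.1, 0], 6.5], [[0, 0, 0], [0, 4.1, 0], 6.5], [[0, 0, 0], [0, 0, 0], 6.5], [[0, 0, 0], [0, 0, 0], 2.5], [[0, 0, 0], [0, 0, 0], 2.5], [[0, 0, 0], [0, 0, 0], 2.5], [[0, 0, 0], [0, 0, 0], 2.5], [[0, 0, 0], [0, 0, 0], 2.5]])

```text
clock: 9.8
ee_pos: [438.2, 52.8, 182.5]
orientation: [[-0.981, 0.004, -0.194], [0.194, 0.001, -0.981], [-0.003, -1.0, -0.001]]
force: [-0.5, -1.4, 7.7]
gripper_width: 0.342
```

```bash
python3 plan.py 437.5,53,270,183.8 498,-391,270,183.8 498,-391,185,183.8
```

```text
t 9.8 p [438.2  52.8 182.5] phi 168.8 tilt 0.2 grip 2.92 F [-0.5 -1.4  7.7]
437.5,53,270,183.8 turn y -15.0 shift [ 0.07 -8.75 -0.03] in 2 rows of [ 0.033 -4.376 -0.014]
498,-391,270,183.8 turn y -0.0 shift [-3.09  0.   44.7 ] in 9 rows of [-0.344  0.     4.967]
498,-391,185,183.8 turn y -0.0 shift [0.  8.5 0. ] in 2 rows of [0.   4.25 0.  ]
```

Request:
servo_tool(motion=[[[0, 0, 0], [0, -2.5, 0], 2.5], [[0, 0, 0], [0, -3, 0], 2.5], [[0, 0, 0], [0, -3.3, 0], 2.5], [[0, -7.5, 0], [0, 0, 0], 2.5], [[0, -7.5, 0], [0, 0, 0], 2.5], [[0, 0, 0], [-0.3, 0, 3.5], 2.5], [[0, 0, 0], [-0.4, 0, 5.4], 2.5], [[0, 0, 0], [-0.4, 0, 5.5], 2.5]])

```text
clock: 10.8
ee_pos: [457.7, -91.6, 269.5]
orientation: [[-0.998, 0.002, 0.067], [-0.067, 0.0, -0.998], [-0.002, -1.0, -0.0]]
force: [1.5, 0.3, -0.5]
gripper_width: 0.343
```

Request:
servo_tool(motion=[[[0, 0, 0], [-0.4, 0, 5.5], 2.5], [[0, 0, 0], [-0.4, 0, 5.5], 2.5], [[0, 0, 0], [-0.4, 0, 5.5], 2.5], [[0, 0, 0], [-0.4, 0, 5.5], 2.5], [[0, 0, 0], [-0.4, 0, 5.3], 2.5], [[0, 0, 0], [0, 0, 3], 2.5], [[0, 0, 0], [0, 0, 0], 2.5], [[0, 0, 0], [0, 0, 0], 2.5]])

```text
clock: 11.8
ee_pos: [497.2, -391.0, 268.9]
orientation: [[-0.998, 0.0, 0.065], [-0.065, 0.0, -0.998], [-0.0, -1.0, -0.0]]
force: [-0.0, 0.3, 0.5]
gripper_width: 0.34
```

```bash
python3 plan.py 498,-391,186,183.8
```

```text
t 11.8 p [ 497.2 -391.   268.9] phi -176.3 tilt 0.0 grip 2.9 F [-0.   0.3  0.5]
498,-391,186,183.8 turn y -0.1 shift [-0.08  8.29  0.  ] in 2 rows of [-0.04   4.144  0.   ]
```

Request:
servo_tool(motion=[[[0, 0, 0], [0, 4, 0], 2.5], [[0, 0, 0], [0, 3.2, 0], 2.5], [[0, 0, 0], [0, 0.7, 0], 2.5], [[0, 0, 0], [0, 0.4, 0], 2.5], [[0, 0, 0], [0, 0, 0], 2.5], [[0, 0, 0], [0, 0, 0], 4.4], [[0, 0, 0], [0, 0, 0], 4.4], [[0, 0, 0], [0, 0, 0], 4.4]])

```text
clock: 12.8
ee_pos: [497.4, -391.5, 186.1]
orientation: [[-0.998, 0.001, 0.065], [-0.065, -0.0, -0.998], [-0.001, -1.0, 0.0]]
force: [1.4, 0.0, -0.9]
gripper_width: 0.518
```

Request:
servo_tool(motion=[[[0, 0, 0], [0, -2, 0], 4.4], [[0, 0, 0], [0, -4, 0], 4.4], [[0, 0, 0], [0, -3.5, 0], 7.5]])

```text
clock: 13.18
ee_pos: [497.3, -391.5, 282.1]
orientation: [[-0.998, 0.0, 0.065], [-0.065, -0.0, -0.998], [-0.0, -1.0, 0.0]]
force: [-0.2, -0.8, 0.1]
gripper_width: 0.713
```

```bash
python3 plan.py 425,-63.5,275,180 425,-63.5,184,180
```

```text
t 13.18 p [ 497.3 -391.5  282.1] phi -176.3 tilt 0.0 grip 6.09 F [-0.2 -0.8  0.1]
425,-63.5,275,180 turn y 3.7 shift [  7.23   0.71 -32.8 ] in 7 rows of [ 1.033  0.102 -4.686]
425,-63.5,184,180 turn y -0.0 shift [0.  9.1 0. ] in 2 rows of [0.   4.55 0.  ]
```

Request:
servo_tool(motion=[[[0, 3.7, 0], [0, 0, 0], 7.5], [[0, 0, 0], [1.0, 0.1, -4.7], 7.5], [[0, 0, 0], [1.0, 0.1, -4.7], 7.5], [[0, 0, 0], [1.0, 0.1, -4.7], 7.5], [[0, 0, 0], [1.0, 0.1, -4.7], 7.5], [[0, 0, 0], [1.0, 0.1, -4.7], 7.5], [[0, 0, 0], [1.1, 0.1, -4.7], 7.5], [[0, 0, 0], [1.1, 0.1, -4.6], 7.5]])

```text
clock: 14.18
ee_pos: [424.6, -62.2, 274.0]
orientation: [[-1.0, 0.001, 0.001], [-0.001, 0.0, -1.0], [-0.001, -1.0, -0.0]]
force: [0.0, -0.3, 0.9]
gripper_width: 0.877
```

Request:
servo_tool(motion=[[[0, 0, 0], [0, 0, 0], 7.5], [[0, 0, 0], [0, 0, 0], 7.5]])

```text
clock: 14.42
ee_pos: [425.3, -63.5, 274.0]
orientation: [[-1.0, 0.001, 0.001], [-0.001, -0.0, -1.0], [-0.001, -1.0, 0.0]]
force: [-0.1, -0.6, 0.2]
gripper_width: 0.876
```

```bash
python3 plan.py 425,-63.5,184,180
python3 - <<'E'
from h import *
c=capture("scene");im=c["image"]
def crop(x,y,a=60):
    u,v=map(int,proj(c,(x,y,15)));return cv2.resize(im[max(v-a,0):max(v-a,0)+2*a,max(u-a,0):max(u-a,0)+2*a],(390,390),interpolation=cv2.INTER_CUBIC)
cv2.imwrite("pics/d.png",np.hstack([crop(425,-63),crop(495,-340)]))
E
```

```text
t 14.43 p [425.3 -63.5 274. ] phi -179.9 tilt 0.0 grip 7.48 F [-0.1 -0.6  0.2]
425,-63.5,184,180 turn y 0.1 shift [ 0.03  9.   -0.  ] in 2 rows of [ 0.013  4.501 -0.   ]
```

View pics/d.png

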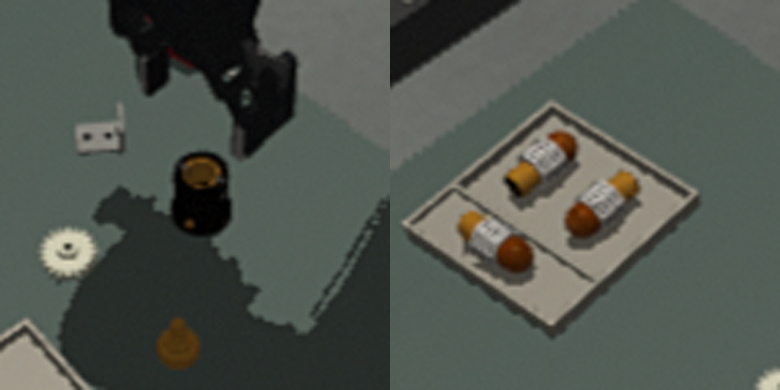

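Both bulbs lie flat side by side in the bulb compartment (right panel, about (540,165) and (602,205)). The gripper is above the socket, so I grip it.

Request:
servo_tool(motion=[[[0, 0, 0], [0, 4.5, 0], 7.5], [[0, 0, 0], [0, 4.5, 0], 7.5], [[0, 0, 0], [0, 0, 0], 7.5], [[0, 0, 0], [0, 0, 0], 3.5], [[0, 0, 0], [0, 0, 0], 3.5], [[0, 0, 0], [0, 0, 0], 3.5], [[0, 0, 0], [0, 0, 0], 3.5], [[0, 0, 0], [0, 0, 0], 3.5]])

```text
clock: 15.48
ee_pos: [426.2, -63.5, 185.6]
orientation: [[-1.0, 0.004, 0.001], [-0.001, -0.0, -1.0], [-0.004, -1.0, 0.0]]
force: [-1.1, -1.5, 7.0]
gripper_width: 0.455
```

```bash
python3 plan.py 425,-63.5,274,171.6 646,-16,274,171.6 646,-16,189,171.6
```

```text
t 15.47 p [426.2 -63.5 185.6] phi -179.9 tilt 0.2 grip 3.88 F [-1.1 -1.5  7. ]
425,-63.5,274,171.6 turn y 8.5 shift [ 0.12 -8.84  0.02] in 2 rows of [ 0.058 -4.421  0.008]
646,-16,274,171.6 turn y -0.0 shift [-21.17   0.    -7.93] in 5 rows of [-4.234  0.    -1.585]
646,-16,189,171.6 turn y -0.0 shift [0.  8.5 0. ] in 2 rows of [0.   4.25 0.  ]
```

Request:
servo_tool(motion=[[[0, 0, 0], [0, -2.5, 0], 3.5], [[0, 0, 0], [0, -3, 0], 3.5], [[0, 0, 0], [0, -3.3, 0], 3.5], [[0, 8.5, 0], [0, 0, 0], 3.5], [[0, 0, 0], [-3.6, 0, -1.6], 3.5], [[0, 0, 0], [-4.4, 0, -1.6], 3.5], [[0, 0, 0], [-4.4, 0, -1.6], 3.5], [[0, 0, 0], [-4.4, 0, -1.6], 3.5]])

```text
clock: 16.48
ee_pos: [602.0, -24.6, 272.4]
orientation: [[-0.989, 0.001, -0.147], [0.147, 0.0, -0.989], [-0.001, -1.0, -0.001]]
force: [0.0, -0.1, -0.5]
gripper_width: 0.457
```

Request:
servo_tool(motion=[[[0, 0, 0], [-4.4, 0, -1.5], 3.5], [[0, 0, 0], [0, 0, 0], 3.5], [[0, 0, 0], [0, 0, 0], 3.5]])

```text
clock: 16.85
ee_pos: [646.1, -16.5, 271.7]
orientation: [[-0.989, -0.001, -0.147], [0.147, 0.0, -0.989], [0.001, -1.0, -0.0]]
force: [0.2, -0.3, 0.0]
gripper_width: 0.458
```

```bash
python3 plan.py 646,-16,189,171.6
```

```text
t 16.85 p [646.1 -16.5 271.7] phi 171.5 tilt 0.0 grip 3.91 F [ 0.2 -0.3  0. ]
646,-16,189,171.6 turn y -0.1 shift [ 0.02  8.27 -0.05] in 2 rows of [ 0.011  4.135 -0.025]
```

Request:
servo_tool(motion=[[[0, 0, 0], [0, 4, 0], 3.5], [[0, 0, 0], [0, 3.2, 0], 3.5], [[0, 0, 0], [0, 0.7, 0], 3.5], [[0, 0, 0], [0, 0.4, 0], 3.5], [[0, 0, 0], [0, 0, 0], 3.5], [[0, 0, 0], [0, 0, 0], 5.8], [[0, 0, 0], [0, 0, 0], 5.8], [[0, 0, 0], [0, 0, 0], 5.8]])

```text
clock: 17.85
ee_pos: [646.6, -16.5, 189.1]
orientation: [[-0.989, 0.001, -0.147], [0.147, 0.0, -0.989], [-0.001, -1.0, -0.0]]
force: [-0.1, 0.5, -0.1]
gripper_width: 0.683
```

Request:
servo_tool(motion=[[[0, 0, 0], [0, -2, 0], 5.8], [[0, 0, 0], [0, -4, 0], 5.8], [[0, 0, 0], [0, -3.5, 0], 6.5]])

```text
clock: 18.23
ee_pos: [646.5, -16.6, 285.2]
orientation: [[-0.989, 0.001, -0.147], [0.147, -0.0, -0.989], [-0.001, -1.0, 0.0]]
force: [0.6, -0.0, 0.2]
gripper_width: 0.766
```

```bash
python3 plan.py 524,4.5,275,180.7 524,4.5,179,180.7
```

```text
t 18.23 p [646.5 -16.6 285.2] phi 171.5 tilt 0.0 grip 6.54 F [ 0.6 -0.   0.2]
524,4.5,275,180.7 turn y -9.2 shift [12.22  1.02 -2.26] in 3 rows of [ 4.074  0.338 -0.753]
524,4.5,179,180.7 turn y -0.0 shift [0.  9.6 0. ] in 2 rows of [0.  4.8 0. ]
```

Request:
servo_tool(motion=[[[0, -9.2, 0], [0, 0, 0], 6.5], [[0, 0, 0], [4.1, 0.3, -0.8], 6.5], [[0, 0, 0], [4.1, 0.3, -0.8], 6.5], [[0, 0, 0], [4.0, 0.4, -0.7], 6.5], [[0, 0, 0], [0, 0, 0], 6.5], [[0, 0, 0], [0, 0, 0], 6.5]])

```text
clock: 18.98
ee_pos: [524.7, 5.0, 274.3]
orientation: [[-1.0, 0.002, 0.013], [-0.013, 0.0, -1.0], [-0.002, -1.0, -0.0]]
force: [0.4, 0.2, 0.4]
gripper_width: 0.761
```

```bash
python3 plan.py 524,4.5,177,180.7
python3 - <<'E'
from h import *
c=capture("scene");im=c["image"]
def crop(x,y,a=60):
    u,v=map(int,proj(c,(x,y,15)));return cv2.resize(im[max(v-a,0):max(v-a,0)+2*a,max(u-a,0):max(u-a,0)+2*a],(390,390),interpolation=cv2.INTER_CUBIC)
cv2.imwrite("pics/e.png",np.hstack([crop(524,4),crop(647,-17)]))
E
```

```text
t 18.98 p [524.7   5.  274.3] phi -179.2 tilt 0.1 grip 6.5 F [0.4 0.2 0.4]
524,4.5,177,180.7 turn y 0.1 shift [0.07 9.73 0.05] in 2 rows of [0.036 4.865 0.023]
```

View pics/e.png

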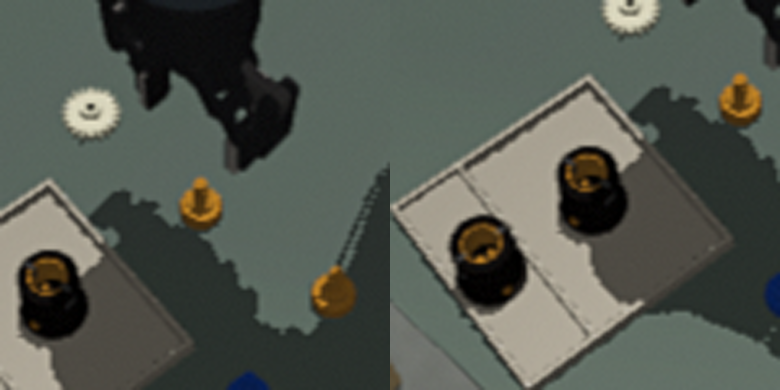

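The socket stands upright in its compartment (right panel, (592,192)). The gripper is above the first screw (left panel, (200,205)).

Request:
servo_tool(motion=[[[0, 0, 0], [0, 4.8, 0], 6.5], [[0, 0, 0], [0, 4.9, 0], 6.5], [[0, 0, 0], [0, 0, 0], 6.5], [[0, 0, 0], [0, 0, 0], 2.3], [[0, 0, 0], [0, 0, 0], 2.3], [[0, 0, 0], [0, 0, 0], 2.3], [[0, 0, 0], [0, 0, 0], 2.3], [[0, 0, 0], [0, 0, 0], 2.3]])

```text
clock: 20.02
ee_pos: [524.9, 5.0, 178.5]
orientation: [[-1.0, 0.003, 0.013], [-0.013, 0.0, -1.0], [-0.003, -1.0, -0.0]]
force: [-2.1, 0.8, 6.6]
gripper_width: 0.302
```

```bash
python3 plan.py 524,4.5,272,180.7 511,377,272,180.7 511,377,182,180.7
```

```text
t 20.02 p [524.9   5.  178.5] phi -179.2 tilt 0.2 grip 2.58 F [-2.1  0.8  6.6]
524,4.5,272,180.7 turn y 0.1 shift [ 0.09 -9.35  0.05] in 2 rows of [ 0.045 -4.673  0.025]
511,377,272,180.7 turn y -0.0 shift [  0.84   0.   -37.26] in 7 rows of [ 0.121  0.    -5.323]
511,377,182,180.7 turn y -0.0 shift [0. 9. 0.] in 2 rows of [0.  4.5 0. ]
```

Request:
servo_tool(motion=[[[0, 0, 0], [0, -2.5, 0], 2.3], [[0, 0, 0], [0, -3, 0], 2.3], [[0, 0, 0], [0, -3.5, 0], 2.3], [[0, 0, 0], [0, 0, 0], 2.3], [[0, 0, 0], [0.1, 0, -3], 2.3], [[0, 0, 0], [0.1, 0, -5], 2.3], [[0, 0, 0], [0.1, 0, -5], 2.3], [[0, 0, 0], [0.1, 0, -5], 2.3]])

```text
clock: 21.02
ee_pos: [517.2, 186.1, 266.1]
orientation: [[-1.0, -0.001, 0.012], [-0.012, -0.0, -1.0], [0.001, -1.0, 0.0]]
force: [0.7, 0.0, -2.0]
gripper_width: 0.305
```

Request:
servo_tool(motion=[[[0, 0, 0], [0.1, 0, -5], 2.3], [[0, 0, 0], [0.1, 0, -5], 2.3], [[0, 0, 0], [0.1, 0, -5], 2.3], [[0, 0, 0], [0.2, 0, -4.2], 2.3], [[0, 0, 0], [0, 0, 0], 2.3], [[0, 0, 0], [0, 0, 0], 2.3]])

```text
clock: 21.78
ee_pos: [510.1, 376.3, 265.9]
orientation: [[-1.0, -0.001, 0.013], [-0.013, -0.001, -1.0], [0.001, -1.0, 0.001]]
force: [0.7, 0.3, -1.3]
gripper_width: 0.308
```

```bash
python3 plan.py 511,377,182,180.7
python3 - <<'E'
from h import *
c=capture("scene");im=c["image"]
def crop(x,y,a=60):
    u,v=map(int,proj(c,(x,y,15)));return cv2.resize(im[max(v-a,0):max(v-a,0)+2*a,max(u-a,0):max(u-a,0)+2*a],(390,390),interpolation=cv2.INTER_CUBIC)
cv2.imwrite("pics/f.png",np.hstack([crop(524,70),crop(511,345)]))
E
```

```text
t 21.77 p [510.1 376.3 265.9] phi -179.3 tilt 0.1 grip 2.63 F [ 0.7  0.3 -1.3]
511,377,182,180.7 turn y 0.0 shift [-0.09  8.39 -0.07] in 2 rows of [-0.046  4.195 -0.036]
```

View pics/f.png

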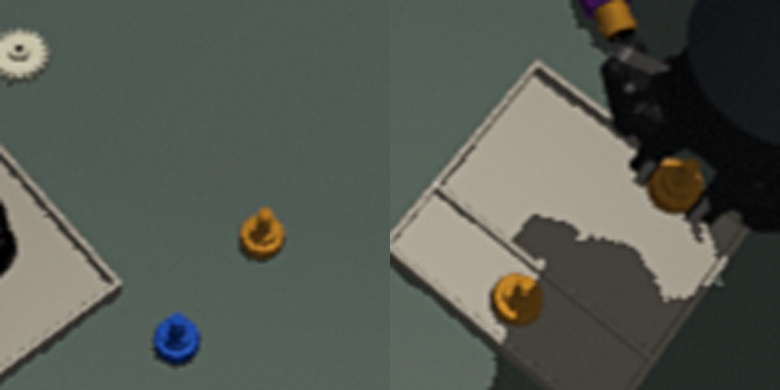

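The screw is held, seemingly pivoted between the pads (right panel, (677,186)), over the screw compartment. I lower it slowly while watching the force.

Request:
servo_tool(motion=[[[0, 0, 0], [0, 3.5, 0], 2.3], [[0, 0, 0], [0, 2.8, 0], 2.3], [[0, 0, 0], [0, 0.7, 0], 2.3], [[0, 0, 0], [0, 0.6, 0], 2.3], [[0, 0, 0], [0, 0.4, 0], 2.3], [[0, 0, 0], [0, 0, 0], 2.3]])

```text
clock: 22.58
ee_pos: [510.5, 376.8, 187.2]
orientation: [[-1.0, 0.001, 0.013], [-0.013, 0.001, -1.0], [-0.001, -1.0, -0.001]]
force: [0.9, 0.1, -1.2]
gripper_width: 0.304
```

```bash
python3 plan.py 511,377,182,180.7
python3 - <<'E'
from h import *
c=capture("scene");im=c["image"]
def crop(x,y,a=40):
    u,v=map(int,proj(c,(x,y,15)));return cv2.resize(im[max(v-a,0):max(v-a,0)+2*a,max(u-a,0):max(u-a,0)+2*a],(480,480),interpolation=cv2.INTER_CUBIC)
cv2.imwrite("pics/g.png",crop(511,377))
E
```

```text
t 22.57 p [510.5 376.8 187.2] phi -179.3 tilt 0.0 grip 2.6 F [ 0.9  0.1 -1.2]
511,377,182,180.7 turn y 0.0 shift [-0.05  0.52 -0.02] in 1 rows of [-0.048  0.52  -0.023]
```

View pics/g.png

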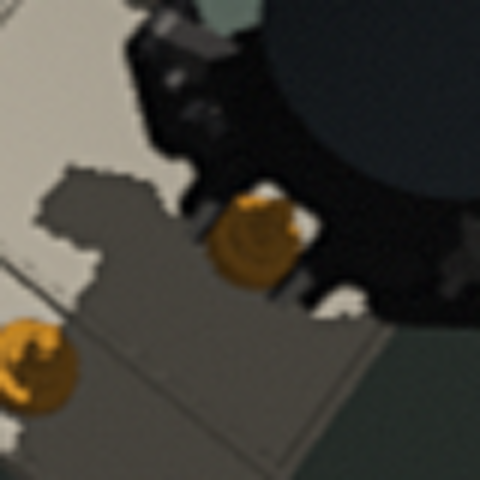

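Request:
servo_tool(motion=[[[0, 0, 0], [0, 0.3, 0], 2.3], [[0, 0, 0], [0, 0.2, 0], 2.3], [[0, 0, 0], [0, 0, 0], 3.2], [[0, 0, 0], [0, 0, 0], 4.4], [[0, 0, 0], [0, 0, 0], 4.4], [[0, 0, 0], [0, 0, 0], 4.4], [[0, 0, 0], [0, 0, 0], 4.4], [[0, 0, 0], [0, 0, 0], 4.4]])

```text
clock: 23.62
ee_pos: [510.4, 376.7, 181.7]
orientation: [[-1.0, 0.0, 0.013], [-0.013, 0.0, -1.0], [-0.0, -1.0, -0.0]]
force: [0.6, -0.3, 0.0]
gripper_width: 0.516
```

Request:
servo_tool(motion=[[[0, 0, 0], [0, -2, 0], 4.4], [[0, 0, 0], [0, -4, 0], 4.4], [[0, 0, 0], [0, -3.5, 0], 6.5]])

```text
clock: 24.0
ee_pos: [510.4, 376.7, 278.0]
orientation: [[-1.0, 0.0, 0.013], [-0.013, 0.0, -1.0], [-0.0, -1.0, -0.0]]
force: [0.2, 0.1, 0.0]
gripper_width: 0.711
```

```bash
python3 plan.py 513,115.5,275,180.7 515,115.5,177,180.7
python3 - <<'E'
from h import *
np.set_printoptions(precision=1,suppress=True)
for n in("top","scene"):
    c=capture(n);im=c["image"].astype(int);w=((im[...,2]-im[...,0]>25)).astype(np.uint8)
    N,L,S,C=cv2.connectedComponentsWithStats(w)
    for i in range(1,N):
        X=ray(c,*C[i],12)[:2]
        if 25<S[i,4]<400 and 400<X[0]<650 and 60<X[1]<440: print(n,S[i,4],X)
E
```

```text
t 24.0 p [510.4 376.7 278. ] phi -179.3 tilt 0.0 grip 6.07 F [0.2 0.1 0. ]
513,115.5,275,180.7 turn y 0.0 shift [ 0.06  0.3  26.12] in 5 rows of [0.012 0.06  5.224]
515,115.5,177,180.7 turn y -0.0 shift [-0.2  9.8  0. ] in 2 rows of [-1.0e-01  4.9e+00  1.0e-03]
top 140 [594.6 351.2]
top 141 [509.9 378.4]
top 133 [515.8 116. ]
top 84 [403.2 294.4]
scene 165 [514.9 118.5]
scene 219 [508.2 379.3]
scene 220 [589.  348.3]
```

Request:
servo_tool(motion=[[[0, 0, 0], [-0.1, 0, 5.2], 6.5], [[0, 0, 0], [-0.1, 0, 5.2], 6.5], [[0, 0, 0], [0, 0, 5.2], 6.5], [[0, 0, 0], [0, 0, 5.2], 6.5], [[0, 0, 0], [0, 0, 5.3], 6.5], [[0, 0, 0], [0, 0, 0], 6.5], [[0, 0, 0], [0, 0, 0], 6.5]])

```text
clock: 24.98
ee_pos: [515.7, 115.7, 276.5]
orientation: [[-1.0, -0.0, 0.012], [-0.012, 0.0, -1.0], [0.0, -1.0, -0.0]]
force: [0.9, -0.2, -0.0]
gripper_width: 0.762
```

```bash
python3 plan.py 515.5,116,176,180.7
python3 - <<'E'
from h import *
c=capture("scene");im=c["image"]
def crop(x,y,a=50):
    u,v=map(int,proj(c,(x,y,15)));return cv2.resize(im[max(v-a,0):max(v-a,0)+2*a,max(u-a,0):max(u-a,0)+2*a],(390,390),interpolation=cv2.INTER_CUBIC)
cv2.imwrite("pics/i.png",np.hstack([crop(515,116),crop(511,345)]))
E
```

```text
t 24.98 p [515.7 115.7 276.5] phi -179.3 tilt 0.0 grip 6.51 F [ 0.9 -0.2 -0. ]
515.5,116,176,180.7 turn y -0.0 shift [ 0.02 10.05 -0.03] in 2 rows of [ 0.011  5.027 -0.016]
```

View pics/i.png

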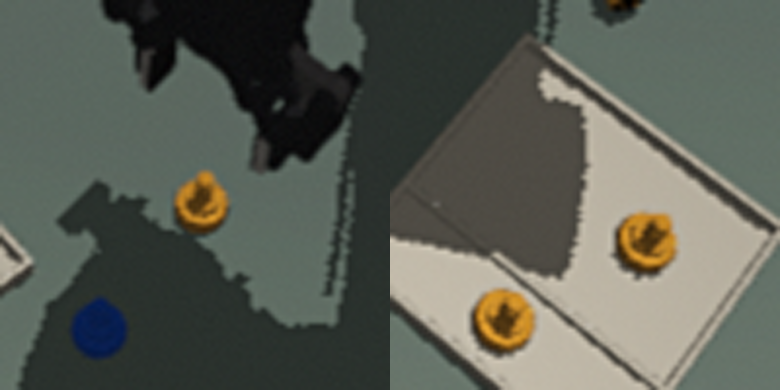

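The first screw now stands on its head on the compartment floor (right panel, (647,242)). Next is the second screw.

Request:
servo_tool(motion=[[[0, 0, 0], [0, 5, 0], 6.5], [[0, 0, 0], [0, 5, 0], 6.5], [[0, 0, 0], [0, 0, 0], 6.5], [[0, 0, 0], [0, 0, 0], 2.3], [[0, 0, 0], [0, 0, 0], 2.3], [[0, 0, 0], [0, 0, 0], 2.3], [[0, 0, 0], [0, 0, 0], 2.3], [[0, 0, 0], [0, 0, 0], 2.3]])

```text
clock: 26.02
ee_pos: [516.3, 116.2, 178.6]
orientation: [[-1.0, 0.003, 0.013], [-0.013, 0.002, -1.0], [-0.003, -1.0, -0.002]]
force: [-2.1, 1.4, 6.8]
gripper_width: 0.302
```

Request:
servo_tool(motion=[[[0, 0, 0], [0, -2.5, 0], 2.3], [[0, 0, 0], [0, -3, 0], 2.3], [[0, 0, 0], [0, -3.5, 0], 2.3], [[0, 0, 0], [0, 0, 0], 2.3], [[0, 0, 0], [0.1, 0, -3], 2.3], [[0, 0, 0], [0.1, 0, -5], 2.3], [[0, 0, 0], [0, 0, -5], 2.3], [[0, 0, 0], [0, 0, 0], 2.3]])

```text
clock: 27.02
ee_pos: [511.6, 248.4, 265.8]
orientation: [[-1.0, -0.001, 0.016], [-0.016, 0.0, -1.0], [0.001, -1.0, -0.0]]
force: [0.6, -0.2, -0.8]
gripper_width: 0.299
```

```bash
python3 plan.py 512,311,266,180.7 512,311,182,180.7
```

```text
t 27.02 p [511.6 248.4 265.8] phi -179.1 tilt 0.0 grip 2.55 F [ 0.6 -0.2 -0.8]
512,311,266,180.7 turn y 0.2 shift [-0.12 -0.02 -6.26] in 2 rows of [-0.06  -0.009 -3.129]
512,311,182,180.7 turn y -0.0 shift [0.  8.4 0. ] in 2 rows of [0.  4.2 0. ]
```

Request:
servo_tool(motion=[[[0, 0, 0], [-0.1, 0, -3.1], 2.3], [[0, 0, 0], [0, 0, -3.1], 2.3], [[0, 0, 0], [0, 3.5, 0], 2.3], [[0, 0, 0], [0, 3.0, 0], 2.3], [[0, 0, 0], [0, 1.0, 0], 2.3], [[0, 0, 0], [0, 0.5, 0], 2.3], [[0, 0, 0], [0, 0.3, 0], 2.3], [[0, 0, 0], [0, 0, 0], 2.3]])

```text
clock: 28.02
ee_pos: [512.5, 307.8, 184.4]
orientation: [[-1.0, 0.001, 0.013], [-0.013, 0.001, -1.0], [-0.001, -1.0, -0.001]]
force: [-0.2, -0.0, -0.6]
gripper_width: 0.305
```

Request:
servo_tool(motion=[[[0, 0, 0], [0, 0, 0], 3.2], [[0, 0, 0], [0, 0, 0], 4.4], [[0, 0, 0], [0, 0, 0], 4.4], [[0, 0, 0], [0, 0, 0], 4.4], [[0, 0, 0], [0, -2, 0], 4.4], [[0, 0, 0], [0, -4, 0], 4.4], [[0, 0, 0], [0, -5, 0], 6.5], [[0, 0, 0], [0, -5, 0], 6.5]])

```text
clock: 29.02
ee_pos: [512.1, 307.6, 345.2]
orientation: [[-1.0, -0.0, 0.013], [-0.013, -0.0, -1.0], [0.0, -1.0, 0.0]]
force: [1.7, 1.0, -0.3]
gripper_width: 0.764
```

Request:
servo_tool(motion=[[[0, 0, 0], [5, -2, 0], 6.5], [[0, 0, 0], [5, -2, 0], 6.5], [[0, 0, 0], [5, 0, 0], 6.5], [[0, 0, 0], [5, 0, 0], 6.5], [[0, 0, 0], [0, 0, 0], 6.5], [[0, 0, 0], [0, 0, 0], 6.5]])

```text
clock: 29.78
ee_pos: [312.4, 305.3, 384.0]
orientation: [[-1.0, 0.001, 0.014], [-0.014, 0.0, -1.0], [-0.001, -1.0, -0.0]]
force: [0.8, -0.0, 0.8]
gripper_width: 0.764
```

```bash
python3 plan.py
python3 - <<'E'
from h import *
c=capture("scene");cv2.imwrite("pics/j.png",cv2.resize(c["image"],None,fx=1.5,fy=1.5,interpolation=cv2.INTER_CUBIC))
np.set_printoptions(precision=1,suppress=True)
T={"screw":((511.4,343.4),.7),"socket":((647.5,-17),-8.4),"bulb":((495.8,-358.5),3.8)}
for n in("top","scene"):
  c=capture(n)
  for k,(o,a) in T.items():
    for d in pinpoint(n,k+"_a_mid"):
        w=world(c,d["centre"]);r=np.radians(a);q=w[:2]-o
        print(n,k,round(d["conf"],2),w,"in tray",q@[np.cos(r),np.sin(r)],q@[-np.sin(r),np.cos(r)])
E
```

```text
t 29.77 p [312.4 305.3 384. ] phi -179.2 tilt 0.0 grip 6.52 F [ 0.8 -0.   0.8]
top screw 0.46 [606.9 119.4  25.1] in tray 92.79811819517236 -225.1184875126762
top socket 0.85 [646.7 -18.9  31.4] in tray -0.522207192892665 -1.9650998125759773
top bulb 0.64 [ 496.7 -393.1   21.3] in tray -1.3984477575272756 -34.53481632913893
scene screw 0.75 [510.1 376.9  22.7] in tray -0.9242838212571796 33.47939155358314
scene screw 0.73 [645.4 -15.1   0.7] in tray 129.59882278061036 -360.1517916613677
scene screw 0.58 [614.1 125.8  22.2] in tray 100.01262256125537 -218.84277831986594
scene socket 0.82 [645.1 -16.1  28.1] in tray -2.5467594725658245 0.49970647879096025
scene socket 0.23 [ 496.  -388.6   22.1] in tray -95.54950708653637 -389.7777964506808
scene bulb 0.49 [ 501.3 -388.2   18.3] in tray 3.549848190651544 -29.978986043035498
scene bulb 0.21 [ 424.9 -161.8    5.8] in tray -57.69447525280583 200.94582428274217
```

View pics/j.png

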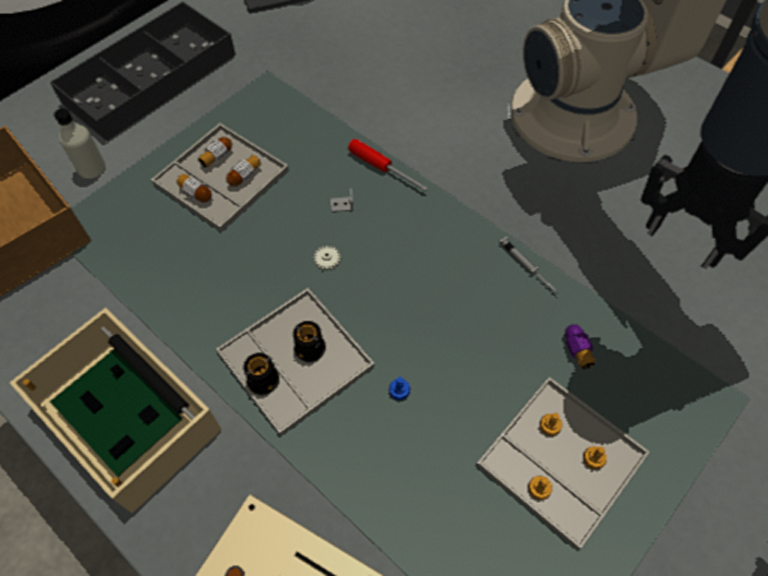

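All five parts are in the right compartments: bulbs at (215,150) and (243,170), the socket at (309,341), screws at (551,424) and (595,457). The gear, bracket and decoys haven't moved.

```bash
python3 -c "
from rig import job
print(job.close_job())"
```

```text
the job is handed in; nothing more can be done
None
```

All five parts are in their matching trays, and I handed the job in at about 30 s of the 106 s allowed; the hand-in reports no verdict.

- **Final picture:** it shows both bulbs lying flat side by side in the bulb tray. The socket stands upright in the socket tray, and both screws stand on their heads in the screw tray. The gear, the bracket and the blue and purple look-alikes lie where they started, and the arm is clear of everything.
- **Network readings:** they put the socket within 3 mm of its compartment's centre. One bulb is about 30–35 mm off centre along y and one screw about 33 mm, both on purpose and inside the 72 mm limit.
- **Not confirmed by the networks:** they did not report the other bulb and the other screw in the last check. For those I relied on the picture and the release positions. They also gave a few false screw, socket and bulb hits (the blue screw, the socket compartment, the other bulb, the bracket), which I disregarded.
- **Grip:** both screws were gripped at about 26 mm instead of the expected 29 mm. The first hung tilted in the fingers, but both settled upright once released.

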